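# Lid the screw tins

## Task

Close up the four open hardware tins: take their lids off the stack and put each one on the tin it fits, level and fully down. Do not tip a tin over and spill it, and leave the tape measure and the spool of cord where they stand.

Things in the scene. Friction and masses are not known exactly. Their poses are not given: they have to be found in the camera images.
- lid_rect: Plain metal slip lid, oblong with rounded corners, outside 112 mm long (its x axis) by 68 mm wide (its y axis), 22 mm high over all, flat on top and hollow below (skirt 2.5 mm thick, 19 mm deep inside). Origin: centre of its underside (lower edge of the skirt); z up out of its top. At the start it lies on the bench as the lowest of the stack of four lids.
- lid_round: Plain metal slip lid, the larger of the two round ones, outside 64 mm across, 22 mm high over all, flat on top and hollow below (skirt 2.5 mm thick, 19 mm deep inside). Origin: centre of its underside (lower edge of the skirt); z up out of its top. At the start it lies second from the bottom of the stack, on the oblong lid.
- lid_square: Plain metal slip lid, square with rounded corners, outside 46 by 46 mm (sides along its x and y axes), 22 mm high over all, flat on top and hollow below (skirt 2.5 mm thick, 19 mm deep inside). Origin: centre of its underside (lower edge of the skirt); z up out of its top. At the start it lies third from the bottom of the stack, on the larger round lid.
- lid_small: Plain metal slip lid, the smaller of the two round ones, outside 36 mm across, 22 mm high over all, flat on top and hollow below (skirt 2.5 mm thick, 19 mm deep inside). Origin: centre of its underside (lower edge of the skirt); z up out of its top. At the start it lies on top of the stack, on the square lid.
- tin_rect: Open metal tin of long screws, loose, heavy; oblong with rounded corners, body 112 mm long (its x axis) by 68 mm wide (its y axis), 42 mm high to the shoulder; neck above 19.5 mm high with 2.5 mm play all round in its lid, from 7 mm up tapering to 6.5 mm at the rim. Lid fully on: lid origin 42.5 mm above tin origin. Origin: centre of underside; z up.
- tin_round: Open metal tin of nuts and washers, loose, heavy; the larger of the two round ones, body 64 mm across, 46 mm high to the shoulder; neck above 19.5 mm high with 2.5 mm play all round in its lid, from 7 mm up tapering to 6.5 mm at the rim. Lid fully on: lid origin 46.5 mm above tin origin. Origin: centre of underside; z up.
- tin_square: Open metal tin of short screws, loose, heavy; square with rounded corners, body 46 by 46 mm (sides along its x and y axes), 38 mm high to the shoulder; neck above 19.5 mm high with 2.5 mm play all round in its lid, from 7 mm up tapering to 6.5 mm at the rim. Lid fully on: lid origin 38.5 mm above tin origin. Origin: centre of underside; z up.
- tin_small: Open metal tin of brads, loose, heavy; the smaller of the two round ones, body 36 mm across, 34 mm high to the shoulder; neck above 19.5 mm high with 2.5 mm play all round in its lid, from 7 mm up tapering to 6.5 mm at the rim. Lid fully on: lid origin 34.5 mm above tin origin. Origin: centre of underside; z up.
- tape_measure: Bystander: tape measure standing on the bench, 32 by 79 mm, 62 mm high; origin at the centre of its underside.
- line_spool: Bystander: white spool of cord standing on the bench, 53 mm across, 50 mm high; origin at the centre of its underside.
There are look-alikes about, which are no part of the job. What is shaped like the tin_square but brown is not meant. Leave any red look-alike of the tin_rect alone.

How it is judged:
By the outcome, as a careful person would: the job done as asked, in the order asked, and still so for the second after the job is handed in, with the robot touching nothing.
It also fails if it takes over 99 s, if anything falls off the work surface, if the arm or the gripper's body presses on something with over 40 N, if the wrist force passes 120 N, or if a joint passes its speed limit or range.

## Robot

A 6-joint arm with a two-finger parallel gripper is mounted at the origin on a cart in front of the work surface, level with it; the furniture and walls round the work are solid. World frame = base frame: x ahead of the robot, y to its left, z up, the work surface at z = 0. Lengths are in m, angles in rad, forces in N, time in s.
With the tool pointing down it reaches from about 0.425 to 0.95 m from the base axis. Payload 3.5 kg.
Tool frame: the origin (TCP) lies on the centre line of the jaws, within the pads' length; the fingertips stand 8 mm ahead of it and the grasp point (between the pads) lies 11 mm behind it; z points along the fingers, y is the line along which they close (so a half turn about z gives the same grasp; the last joint's range is limited). The gripper opens to 85 mm and grips with 20 to 120 N. Pads are 22 mm wide; open, the fingers measure 114 mm over their backs; the gripper's body (76 mm by 85 mm) begins 54 mm behind the grasp point. The pads swing forward as they close: fully open they stand 13 mm farther back than shut.
Start: joints at [-1.496, 0.286, 1.577, -0, 1.279, -0.15], TCP at [0.15, -0.658, 0.239] pointing down, gripper open.
Joint ranges: [-2.77, 2.77], [-0.9, 2.22], [0.21, 2.48], [-1.53, 4.67], [0.24, 2.81], [-2.84, 2.84]. Speed limits (rad/s): [2.79, 2.79, 3.14, 3.14, 3.14, 3.14].

## Interface

Orientations are given as a unit quaternion [x, y, z, w].
In Python, from plant import ctrl gives the robot as it stands. The module is installed in compiled form; this text tells all that it offers.
- The arm moves only by the tool send_rows, never from a script. Its argument "steps" is a list of rows, each a list of 5 numbers: the shift along the tool's x, y, z in m, then the turn about the tool's z in degrees, then the opening, from -1 (shut) to 1 (fully open). A call has 1 to 12 rows; each row is the pose to reach, as a shift and turn from the pose commanded when the call began, along the tool's axes at that moment; what a row does not reach only later rows make up. A row lasts 1/10 s, in which the tool goes at most 50 mm and 8.59 degrees, less where a joint would pass 70% of its speed; a pose out of reach is approached as far as the arm can. A call with a gripper value outside its range is refused whole. The fingers move at their own pace and stop on an object; "squeeze" is the grip in N (left out, the last holds). Time passes only in rows, so rows that repeat a pose let the fingers close. It gives the time, the measured TCP pose, the force, the opening and the grip force at its end, in the units of the state.
- ctrl.get_state(): the state, without advancing time (a new reading comes with each control period).
- ctrl.read_camera(name): name is "scene" or "top"; returns the picture (480x640x3 uint8, red, green, blue); there is no depth.
- ctrl.calibration(name): a dict with "intrinsics" (3x3 intrinsics, pixels), "k1" (the pictures are not rectified: a ray, as slopes to the right and down, at radius r is drawn at 1 + k1 r^2 times it, then the intrinsics apply), "extrinsics" (4x4, takes a point from world to camera coordinates). Camera axes: x right, y up, looking along -z (the intrinsics and any distortion apply to the point x, -y, -z); pixel columns grow to the right and rows downward; lengths in m; the calibration is good to about 2 mm. A picture is of the moment at which its call begins. calibration takes no time and is no camera call.
- ctrl.sign_off(): hands the job in; it is judged then, once.
The state is a dict: "time": time; "qpos": joint angles; "dq": joint speeds; "joint_efforts": joint torques, N m; "eef_pos": TCP position; "tcp_rot": TCP orientation; "contact_force": force on the tool from outside, world axes, zero at the start; "wrist_torque": the same for the moment, N m; "opening": opening from 0.0 (shut) to 1.0 (fully open); "finger_force": force on a finger pad.
Only numpy, scipy, OpenCV 4.12 (cv2) and the standard library are available. Lean on these libraries where they do the work, as an engineer would, in place of code of your own. Each camera call takes 0.05 s, during which the arm holds its last target. There are 200 camera calls.

## Working session

There is one attempt and no reset: what is moved stays moved. The work goes in short steps, Python scripts to look and compute and a tool call to move; the robot and the scene stay as the last step left them, time stands still between calls to the robot, and variables do not carry over. Pictures are saved under pics/ and viewed, at most 14 in all, crops included, and the job is handed in when it is done.

Besides the shell and the picture viewer there is one more tool, called after "Call:" by a JSON object that holds its "op" and its "data", one argument or row to a line. send_rows: Moves the arm, as the interface text tells. Its arguments: {"type":"object","properties":{"steps":{"type":"array","items":{"type":"array","items":{"type":"number"}}},"squeeze":{"type":"number"}},"required":["steps"]}

```bash
mkdir -p pics; ls
python3 - <<'E'
from plant import ctrl
import cv2
for n in("scene","top"):
    im=ctrl.read_camera(n); cv2.imwrite(f"pics/{n}0.png",im[:,:,::-1])
    c=ctrl.calibration(n); print(n,c)
s=ctrl.get_state(); print(s)
E
```

```text
pics
scene {'intrinsics': array([[556.56786768,   0.        , 305.67592617],
       [  0.        , 556.56786768, 250.77600733],
       [  0.        ,   0.        ,   1.        ]]), 'k1': -0.1310768814580538, 'extrinsics': array([[ 0.92713493, -0.37462062, -0.00895619, -0.52543058],
       [ 0.29935121,  0.72605332,  0.61906012, -0.09531293],
       [-0.22541001, -0.57663331,  0.78529253, -1.46596205],
       [ 0.        ,  0.        ,  0.        ,  1.        ]])}
top {'intrinsics': array([[554.96108687,   0.        , 310.86768307],
       [  0.        , 554.96108687, 240.04728525],
       [  0.        ,   0.        ,   1.        ]]), 'k1': -0.053052510728833324, 'extrinsics': array([[-0.00921877, -0.99971826,  0.02187285, -0.17446664],
       [ 0.99540104, -0.0070888 ,  0.09553279, -0.53456815],
       [-0.09535082,  0.02265295,  0.99518594, -1.12359122],
       [ 0.        ,  0.        ,  0.        ,  1.        ]])}
{'time': 0.1, 'qpos': array([-1.49600984e+00,  2.87123066e-01,  1.57803614e+00, -4.65235262e-05,
        1.27861259e+00, -1.49999879e-01]), 'dq': array([-0.00069169, -0.00293675, -0.00072318,  0.00052462,  0.00313173,
       -0.00032167]), 'joint_efforts': array([ 1.05577263e-03, -4.07299626e+01, -2.93699259e+01, -1.28050665e-04,
        3.44049164e-03, -1.49673417e-05]), 'eef_pos': array([ 0.15043047, -0.65742566,  0.23805182]), 'tcp_rot': array([ 9.93689188e-01,  1.12163318e-01,  1.87126625e-05, -1.08963677e-03]), 'contact_force': array([-0.26595294, -0.05847663, -0.64351908]), 'wrist_torque': array([ 0.01166613,  0.00092125, -0.04601086]), 'finger_force': 0.0, 'opening': 0.9996889460473495}
```

View pics/top0.png

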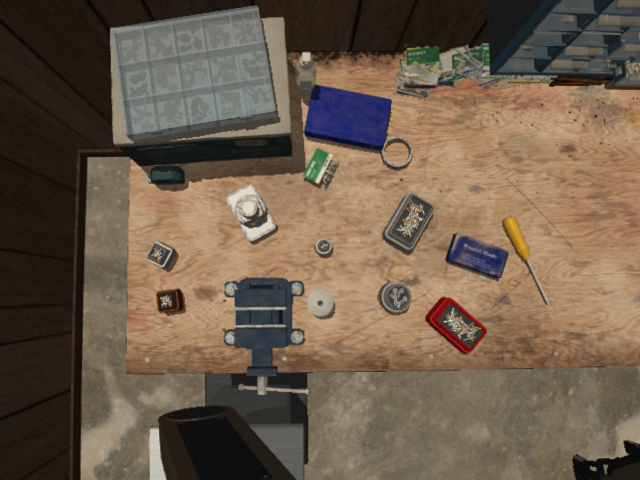

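View pics/scene0.png

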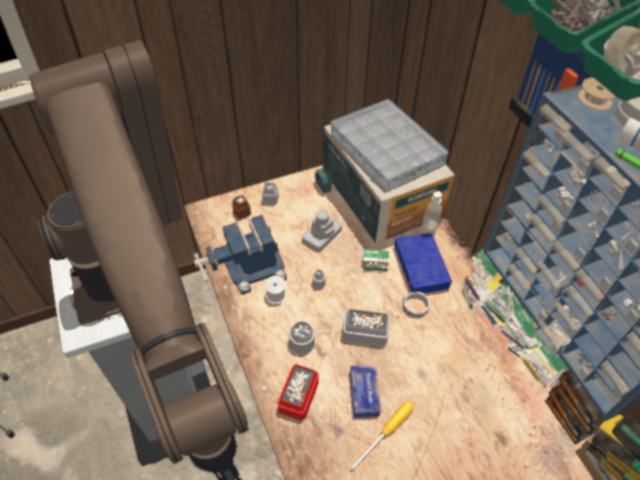

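The top view shows the lid stack at (250,212). Tins: rect at (409,222), round (395,297), square grey (161,255), small (323,246). Things that could be confused with them are the brown square (170,301), the red oblong (456,325), the spool (320,303), the tape measure (167,175) and the blue box (477,255). I pick the grey ones and check them in a close crop.

```bash
cat > h.py <<'E'
import numpy as np, cv2
from plant import ctrl
def proj(n,P):
    c=ctrl.calibration(n);E=c["extrinsics"];P=np.atleast_2d(P)
    q=P@E[:3,:3].T+E[:3,3]; s=np.c_[q[:,0],-q[:,1]]/-q[:,2:]
    s=s*(1+c["k1"]*(s**2).sum(1,keepdims=True)); K=c["intrinsics"]
    return s*K[0,0]+K[:2,2]
def back(n,uv,z):
    c=ctrl.calibration(n);E=c["extrinsics"];K=c["intrinsics"]
    d=(np.atleast_2d(uv)-K[:2,2])/K[0,0]; s=d.copy()
    for _ in range(20): s=d/(1+c["k1"]*(s**2).sum(1,keepdims=True))
    r=np.c_[s[:,0],-s[:,1],-np.ones(len(s))]@E[:3,:3]; o=-E[:3,:3].T@E[:3,3]
    return o+r*((z-o[2])/r[:,2])[:,None]
def shape(kind,x,y,z,yaw,L,W,r=0.008):
    if kind=='c':
        t=np.linspace(0,2*np.pi,60); p=np.c_[L/2*np.cos(t),L/2*np.sin(t)]
    else:
        t=np.linspace(0,2*np.pi,80);c,s=np.cos(t),np.sin(t)
        p=np.c_[np.sign(c)*(L/2-r)+r*c,np.sign(s)*(W/2-r)+r*s]
    R=np.array([[np.cos(yaw),-np.sin(yaw)],[np.sin(yaw),np.cos(yaw)]])
    return np.c_[p@R.T+[x,y],np.full(len(p),z)]
def crop(im,u,v,w,h,k):
    return cv2.resize(im[v:v+h,u:u+w],None,fx=k,fy=k,interpolation=cv2.INTER_CUBIC)
def tile(im,n,uv,items,w=80,k=5,grid=True):
    """crop centred at uv with overlaid outlines and ticks each 10 px"""
    u,v=int(uv[0])-w//2,int(uv[1])-w//2
    a=crop(im,u,v,w,w,k).copy()
    for P,col in items:
        q=((proj(n,P)-[u,v]+.5)*k-.5)
        cv2.polylines(a,[np.round(q).astype(int)],False,col,1,cv2.LINE_AA)
    for i in range(0,w,10):
        cv2.putText(a,str(u+i),(i*k,8),0,.3,(0,255,0),1);cv2.putText(a,str(v+i),(0,i*k+4),0,.3,(0,255,0),1)
        cv2.line(a,(i*k,10),(i*k,14),(0,255,0));cv2.line(a,(22,i*k),(26,i*k),(0,255,0))
    return a
E
python3 - <<'E'
from h import *
im=cv2.imread("pics/top0.png")
T=[tile(im,"top",c,[],w=66,k=4) for c in [(250,212),(161,255),(323,246),(409,222),(395,297)]]
T.append(tile(im,"top",(170,301),[],w=66,k=4))
cv2.imwrite("pics/c1.png",np.vstack([np.hstack(T[:3]),np.hstack(T[3:])]))
for nm,uv,z in [("stack",(250,207),.088),("sq",(159.5,253),.0575),("small",(323,243),.0535),("rect",(409,221),.0615),("round",(395,297),.0655)]: print(nm,back("top",uv,z).round(3))
E
```

```text
stack [[ 0.594 -0.058  0.088]]
sq [[0.506 0.127 0.058]]
small [[ 0.524 -0.203  0.054]]
rect [[ 0.567 -0.378  0.061]]
round [[ 0.414 -0.345  0.065]]
```

View pics/c1.png

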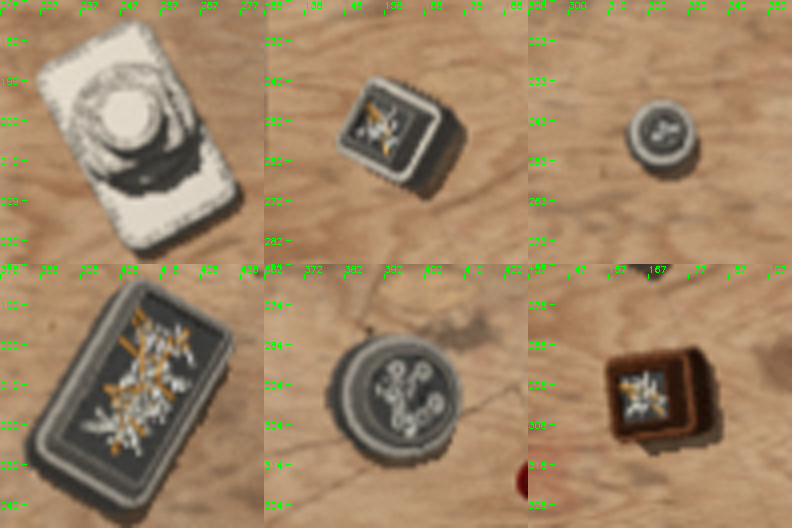

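```bash
cat > fit.py <<'E'
from h import *
D=np.deg2rad
# x,y,yaw guesses
G=dict(rect=(.567,-.378,D(-28)),round=(.414,-.345,0),square=(.506,.127,D(-30.5)),small=(.524,-.203,0))
SZ=dict(rect=('r',.112,.068,.042),round=('c',.064,.064,.046),square=('r',.046,.046,.038),small=('c',.036,.036,.034))
def tin(n,x,y,yaw):
    k,L,W,h=SZ[n]
    return [(shape(k,x,y,h,yaw,L,W),(0,0,255)),(shape(k,x,y,h+.0195,yaw,L-.018,W-.018,.004),(255,255,0))]
E
python3 - <<'E'
from fit import *
top=cv2.imread("pics/top0.png");sc=cv2.imread("pics/scene0.png")
x,y=.594,-.058
st=[(shape('r',x,y,.022,D(30),.112,.068),(0,0,255)),(shape('c',x,y,.044,0,.064,.064),(255,255,0)),(shape('c',x,y,.088,0,.036,.036),(255,0,255))]
T=[tile(top,"top",proj("top",[G[n][0],G[n][1],SZ[n][3]])[0],tin(n,*G[n]),w=66,k=4) for n in G]
T+=[tile(top,"top",(250,212),st,w=66,k=4),tile(sc,"scene",(322,228),[],w=44,k=6)]
cv2.imwrite("pics/c2.png",np.vstack([np.hstack(T[:3]),np.hstack(T[3:])]))
print([t.shape for t in T])
E
```

```text
[(264, 264, 3), (264, 264, 3), (264, 264, 3), (264, 264, 3), (264, 264, 3), (264, 264, 3)]
```

View pics/c2.png

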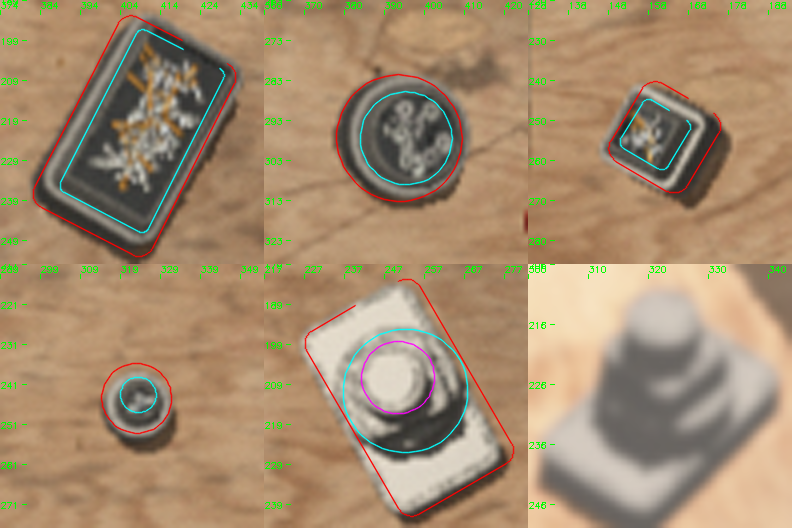

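```bash
cat >> fit.py <<'E'
from scipy.optimize import minimize
def meanat(B,n,P):
    q=proj(n,P).astype(np.float32); return cv2.remap(B,q[:,0][None],q[:,1][None],cv2.INTER_LINEAR).mean()
def score(B,n,k,x,y,z,yaw,L,W,offs):
    return sum(w*meanat(B,n,shape(k,x,y,z,yaw,L-2*o,W-2*o,max(.008-o,.001))) for o,w in offs)
RING=[(.001,.3),(.0025,.5),(.004,.3),(-.0015,-.25),(-.003,-.25),(.007,-.25),(.009,-.25)]
LID=[(.002,.5),(.004,.5),(-.0015,-.5),(-.003,-.5)]
def fit(B,n,k,g,z,L,W,offs):
    f=lambda p:-score(B,n,k,g[0]+p[0]/1e3,g[1]+p[1]/1e3,z,g[2]+D(p[2])*(k=='r'),L,W,offs)
    r=min((minimize(f,s,method='Nelder-Mead',options=dict(initial_simplex=np.array(s)+np.array([[0,0,0],[3,0,0],[0,3,0],[0,0,4.]]))) for s in ([0,0,0],[2,2,1],[-2,-2,-1],[2,-2,0],[-2,2,0])),key=lambda r:r.fun)
    p=r.x; return g[0]+p[0]/1e3,g[1]+p[1]/1e3,g[2]+D(p[2])*(k=='r'),-r.fun
def blue(im): return cv2.GaussianBlur(im[:,:,0].astype(np.float32),(0,0),.5)
E
python3 - <<'E'
from fit import *
top=cv2.imread("pics/top0.png");sc=cv2.imread("pics/scene0.png")
R={}
for n in G:
    k,L,W,h=SZ[n]
    for cam,im in(("top",top),("scene",sc)):
        r=fit(blue(im),cam,k,G[n],h,L,W,RING); print(n,cam,np.round(r[:2],4),round(np.rad2deg(r[2]),1),round(r[3],1))
        if cam=="top": R[n]=r[:3]
for nm,k,L,W,z,g in[("Lsmall",'c',.036,.036,.088,(.594,-.058,0)),("Lrect",'r',.112,.068,.022,(.594,-.058,D(30)))]:
    for cam,im in(("top",top),("scene",sc)):
        r=fit(blue(im),cam,k,g,z,L,W,LID);print(nm,cam,np.round(r[:2],4),round(np.rad2deg(r[2]),1),round(r[3],1)); 
        if cam=="top":R[nm]=r[:3]
st=[(shape('r',*R["Lrect"][:2],.022,R["Lrect"][2],.112,.068),(0,0,255)),(shape('c',*R["Lsmall"][:2],.088,0,.036,.036),(255,0,255))]
T=[tile(top,"top",proj("top",[R[n][0],R[n][1],SZ[n][3]])[0],tin(n,*R[n]),w=66,k=4) for n in G]
T+=[tile(top,"top",(250,212),st,w=66,k=4),tile(sc,"scene",(322,228),st,w=44,k=6)]
cv2.imwrite("pics/c3.png",np.vstack([np.hstack(T[:3]),np.hstack(T[3:])]))
E
```

```text
Traceback (most recent call last):
  File "fit.py", line 18, in fit
    r=min((minimize(f,s,method='Nelder-Mead',options=dict(initial_simplex=np.array(s)+np.array([[0,0,0],[3,0,0],[0,3,0],[0,0,4.]]))) for s in ([0,0,0],[2,2,1],[-2,-2,-1],[2,-2,0],[-2,2,0])),key=lambda r:r.fun)
  File "fit.py", line 18, in <genexpr>
    r=min((minimize(f,s,method='Nelder-Mead',options=dict(initial_simplex=np.array(s)+np.array([[0,0,0],[3,0,0],[0,3,0],[0,0,4.]]))) for s in ([0,0,0],[2,2,1],[-2,-2,-1],[2,-2,0],[-2,2,0])),key=lambda r:r.fun)
           ~~~~~~~~^^^^^^^^^^^^^^^^^^^^^^^^^^^^^^^^^^^^^^^^^^^^^^^^^^^^^^^^^^^^^^^^^^^^^^^^^^^^^^^^^^^^^^^^^^^^^^^^^^^^^^^^^^^^^^^^^
  File "fit.py", line 17, in <lambda>
    f=lambda p:-score(B,n,k,g[0]+p[0]/1e3,g[1]+p[1]/1e3,z,g[2]+D(p[2])*(k=='r'),L,W,offs)
                ~~~~~^^^^^^^^^^^^^^^^^^^^^^^^^^^^^^^^^^^^^^^^^^^^^^^^^^^^^^^^^^^^^^^^^^^^
  File "fit.py", line 13, in score
    return sum(w*meanat(B,n,shape(k,x,y,z,yaw,L-2*o,W-2*o,max(.008-o,.001))) for o,w in offs)
  File "fit.py", line 13, in <genexpr>
    return sum(w*meanat(B,n,shape(k,x,y,z,yaw,L-2*o,W-2*o,max(.008-o,.001))) for o,w in offs)
                 ~~~~~~^^^^^^^^^^^^^^^^^^^^^^^^^^^^^^^^^^^^^^^^^^^^^^^^^^^^^
  File "fit.py", line 11, in meanat
    q=proj(n,P).astype(np.float32); return cv2.remap(B,q[:,0][None],q[:,1][None],cv2.INTER_LINEAR).mean()
      ~~~~^^^^^
  File "h.py", line 4, in proj
    c=ctrl.calibration(n);E=c["extrinsics"];P=np.atleast_2d(P)
ValueError: time passes only in moves, steps and waits
```

```bash
python3 - <<'E'
from plant import ctrl
import pickle
pickle.dump({n:ctrl.calibration(n) for n in("top","scene")},open("cal.pkl","wb"))
s=open("h.py").read()
s=s.replace("from plant import ctrl\n","import pickle\nCAL=pickle.load(open('cal.pkl','rb'))\n").replace("ctrl.calibration(n)","CAL[n]")
s=s.replace("    R=np.array(","        p=np.vstack([p,p[:1]]);d=np.r_[0,np.cumsum(np.hypot(*np.diff(p,axis=0).T))];q=np.linspace(0,d[-1],160);p=np.c_[np.interp(q,d,p[:,0]),np.interp(q,d,p[:,1])]\n    R=np.array(")
open("h.py","w").write(s)
E
cat > m1.py <<'E'
from fit import *
top=cv2.imread("pics/top0.png");sc=cv2.imread("pics/scene0.png")
R={}
for n in G:
    k,L,W,h=SZ[n]
    for cam,im in(("top",top),("scene",sc)):
        r=fit(blue(im),cam,k,G[n],h,L,W,RING); print(n,cam,np.round(r[:2],4),round(np.rad2deg(r[2]),1),round(r[3],1))
        if cam=="top": R[n]=r[:3]
for nm,k,L,W,z,g in[("Lsmall",'c',.036,.036,.088,(.594,-.058,0)),("Lrect",'r',.112,.068,.022,(.594,-.058,D(30)))]:
    for cam,im in(("top",top),("scene",sc)):
        r=fit(blue(im),cam,k,g,z,L,W,LID);print(nm,cam,np.round(r[:2],4),round(np.rad2deg(r[2]),1),round(r[3],1)); 
        if cam=="top":R[nm]=r[:3]
st=[(shape('r',*R["Lrect"][:2],.022,R["Lrect"][2],.112,.068),(0,0,255)),(shape('c',*R["Lsmall"][:2],.088,0,.036,.036),(255,0,255))]
T=[tile(top,"top",proj("top",[R[n][0],R[n][1],SZ[n][3]])[0],tin(n,*R[n]),w=66,k=4) for n in G]
T+=[tile(top,"top",(250,212),st,w=66,k=4),tile(sc,"scene",(322,228),st,w=44,k=6)]
cv2.imwrite("pics/c3.png",np.vstack([np.hstack(T[:3]),np.hstack(T[3:])]))
E
python3 m1.py
```

```text
rect top [ 0.5719 -0.3835] -31.3 38.4
rect scene [ 0.5724 -0.3798] -30.0 27.6
round top [ 0.4152 -0.3515] 0.0 40.9
round scene [ 0.4162 -0.3463] 0.0 31.8
square top [0.5059 0.1341] -27.8 61.3
square scene [0.5056 0.1362] -29.2 19.8
small top [ 0.5212 -0.2042] 0.0 54.5
small scene [ 0.5219 -0.2014] 0.0 25.1
Lsmall top [ 0.5946 -0.0544] 0.0 27.9
Lsmall scene [ 0.5943 -0.053 ] 0.0 13.4
Lrect top [ 0.5936 -0.0528] 29.2 50.9
Lrect scene [ 0.5954 -0.0515] 29.5 12.5
```

View pics/c3.png

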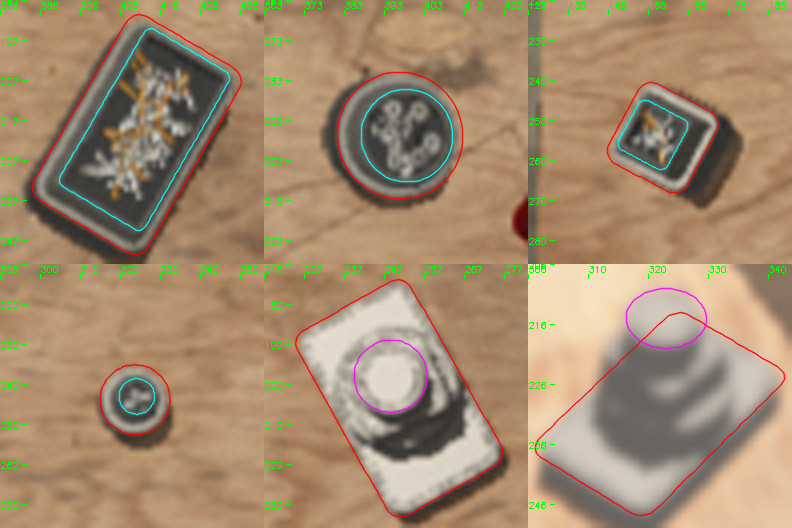

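The fitted outlines match in the top view: small tin at (321,241), stack at (250,207), and the rest equally well. First grasp: the small lid.

```bash
cat > mv.py <<'E'
import sys,numpy as np
from scipy.spatial.transform import Rotation as Ro
from plant import ctrl
# usage: mv.py x y z closing_axis_deg(mod180, or 'k' keep) ...
s=ctrl.get_state(); R=Ro.from_quat(s["tcp_rot"]).as_matrix(); p=s["eef_pos"]
psi=np.rad2deg(np.arctan2(R[1,1],R[0,1]))
print("t",round(s["time"],2),"p",p.round(4),"closeaxis",round(psi,2),"tilt",R[:,2].round(3),"q",s["qpos"].round(2),"op",round(s["opening"]*85,1),"f",s["contact_force"].round(1),s["finger_force"])
a=sys.argv[1:]
for i in range(0,len(a),4):
    d=R.T@(np.array(a[i:i+3],float)-p)
    t=0 if a[i+3]=='k' else -((float(a[i+3])-psi+90)%180-90)
    print(a[i:i+4],"shift",d.round(4),"turn",round(t,2))
E
python3 mv.py .5945 -.054 .2 k .5945 -.054 .08 k
```

```text
t 0.1 p [ 0.1504 -0.6574  0.2381] closeaxis -77.12 tilt [-0.     0.002 -1.   ] q [-1.5   0.29  1.58 -0.    1.28 -0.15] op 85.0 f [-0.3 -0.1 -0.6] 0.0
['.5945', '-.054', '.2', 'k'] shift [ 0.5674 -0.4892  0.0393] turn 0
['.5945', '-.054', '.08', 'k'] shift [ 0.5674 -0.4889  0.1593] turn 0
```

Call:
{"op": "send_rows", "data": {
  "steps": [
    [0.0378,-0.0326,0.0026,0,0.6],
    [0.0757,-0.0652,0.0052,0,0.3],
    [0.1135,-0.0978,0.0079,0,0.3],
    [0.1513,-0.1305,0.0105,0,0.3],
    [0.1891,-0.163,0.0131,0,0.3],
    [0.227,-0.1957,0.0157,0,0.3],
    [0.265,-0.228,0.0183,0,0.3],
    [0.3026,-0.261,0.021,0,0.3],
    [0.3404,-0.2935,0.0236,0,0.3],
    [0.378,-0.326,0.0262,0,0.3],
    [0.416,-0.359,0.0288,0,0.3],
    [0.454,-0.391,0.0315,0,0.3]
  ],
  "squeeze": 30
}}

```text
time: 1.3
eef_pos: [0.5064, -0.1737, 0.2075]
tcp_rot: [0.994, 0.112, -0.0, -0.0]
contact_force: [-0.0, -0.8, -0.3]
opening: 0.652
finger_force: 0.0
```

```bash
python3 mv.py .5945 -.054 .15 k .5945 -.054 .08 k
```

```text
t 1.3 p [ 0.5064 -0.1737  0.2075] closeaxis -77.12 tilt [-0.  0. -1.] q [-0.52  0.01  1.95 -0.    1.19  0.83] op 55.4 f [-0.  -0.8 -0.3] 0.0
['.5945', '-.054', '.15', 'k'] shift [ 0.1126 -0.097   0.0574] turn 0
['.5945', '-.054', '.08', 'k'] shift [ 0.1126 -0.097   0.1274] turn 0
```

Call:
{"op": "send_rows", "data": {
  "steps": [
    [0.035,-0.03,0.01,0,0.25],
    [0.07,-0.06,0.025,0,0.25],
    [0.1,-0.085,0.045,0,0.25],
    [0.1126,-0.097,0.07,0,0.25],
    [0.1126,-0.097,0.09,0,0.25],
    [0.1126,-0.097,0.105,0,0.25],
    [0.1126,-0.097,0.12,0,0.25],
    [0.1126,-0.097,0.1275,0,0.25],
    [0.1126,-0.097,0.1275,0,0.25]
  ]
}}

```text
time: 2.2
eef_pos: [0.5931, -0.0565, 0.0792]
tcp_rot: [0.994, 0.112, -0.001, -0.0]
contact_force: [0.3, -0.2, 0.4]
opening: 0.625
finger_force: 0.0
```

```bash
python3 - <<'E'
from h import *
from plant import ctrl
a=ctrl.read_camera("scene")[:,:,::-1].copy();b=ctrl.read_camera("top")[:,:,::-1].copy()
cv2.imwrite("pics/g.png",np.hstack([crop(a,280,170,80,80,5),crop(b,210,170,80,80,5)]))
E
python3 mv.py
```

```text
t 2.3 p [ 0.5944 -0.0567  0.081 ] closeaxis -77.17 tilt [ 0.001 -0.    -1.   ] q [-0.26  0.29  1.88 -0.    0.97  1.08] op 53.0 f [ 0.8 -0.   0.8] 0.0
```

View pics/g.png

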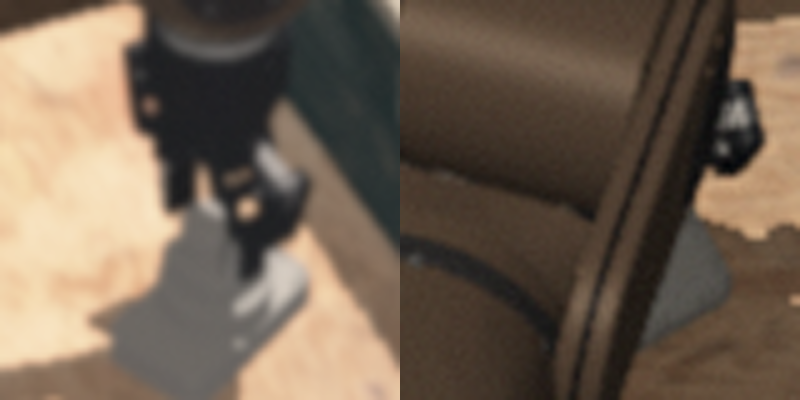

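The scene crop shows the fingers straddling the small lid, so I close.

Call:
{"op": "send_rows", "data": {
  "steps": [
    [0,0,0,0,-0.2],
    [0,0,0,0,-0.4],
    [0,0,0,0,-0.6],
    [0,0,0,0,-0.6],
    [0,0,0,0,-0.6],
    [0,0,0,0,-0.6],
    [0,0,-0.01,0,-0.6],
    [0,0,-0.03,0,-0.6],
    [0,0,-0.06,0,-0.6],
    [0,0,-0.1,0,-0.6]
  ],
  "squeeze": 30
}}

```text
time: 3.3
eef_pos: [0.592, -0.0554, 0.1788]
tcp_rot: [0.994, 0.112, -0.003, -0.001]
contact_force: [0.1, -0.5, 0.6]
opening: 0.399
finger_force: 30.0
```

```bash
python3 mv.py .5215 -.203 .18 k .5215 -.203 .069 k
```

```text
t 3.3 p [ 0.592  -0.0554  0.1788] closeaxis -77.12 tilt [-0.006  0.002 -1.   ] q [-0.26  0.17  1.83  0.    1.15  1.08] op 33.9 f [ 0.1 -0.5  0.6] 30.005076878426564
['.5215', '-.203', '.18', 'k'] shift [-0.1016  0.1281 -0.0011] turn 0
['.5215', '-.203', '.069', 'k'] shift [-0.101   0.1285  0.1099] turn 0
```

Call:
{"op": "send_rows", "data": {
  "steps": [
    [-0.025,0.03,0,0,-0.6],
    [-0.055,0.068,0,0,-0.6],
    [-0.085,0.105,0,0,-0.6],
    [-0.104,0.127,0.02,0,-0.6],
    [-0.104,0.127,0.05,0,-0.6],
    [-0.104,0.127,0.08,0,-0.6],
    [-0.104,0.127,0.1,0,-0.6],
    [-0.104,0.127,0.105,0,-0.6],
    [-0.104,0.127,0.105,0,-0.6]
  ]
}}

```text
time: 4.2
eef_pos: [0.5202, -0.2025, 0.0745]
tcp_rot: [0.994, 0.112, -0.001, -0.001]
contact_force: [0.2, -0.1, -0.1]
opening: 0.403
finger_force: 30.0
```

```bash
python3 - <<'E'
from h import *
from plant import ctrl
a=ctrl.read_camera("scene")[:,:,::-1].copy();b=ctrl.read_camera("top")[:,:,::-1].copy()
cv2.imwrite("pics/g2.png",np.hstack([crop(a,290,210,70,100,6),crop(b,290,200,60,100,6)]))
cv2.imwrite("pics/top_s1.png",b);cv2.imwrite("pics/scene_s1.png",a)
E
python3 mv.py
```

```text
t 4.3 p [ 0.5217 -0.2034  0.0766] closeaxis -77.1 tilt [ 0.002 -0.001 -1.   ] q [-0.55  0.23  1.97  0.    0.94  0.79] op 34.2 f [ 0.7 -0.6  0.1] 30.02705520983227
```

View pics/g2.png

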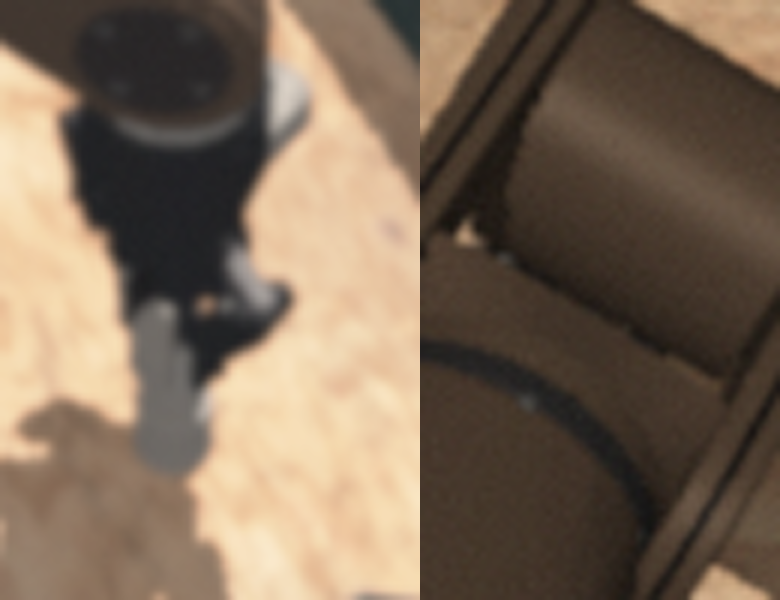

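The scene crop shows the lid at crop (165,370) directly over the tin at (170,440). Lowering.

Call:
{"op": "send_rows", "data": {
  "steps": [
    [0,0,0.005,0,-0.6],
    [0,0,0.01,0,-0.6],
    [0,0,0.014,0,-0.6],
    [0,0,0.018,0,-0.6],
    [0,0,0.021,0,-0.6],
    [0,0,0.024,0,-0.6],
    [0,0,0.027,0,-0.6],
    [0,0,0.027,0,-0.6]
  ]
}}

```text
time: 5.1
eef_pos: [0.5217, -0.2035, 0.0505]
tcp_rot: [0.994, 0.112, 0.0, 0.0]
contact_force: [-3.9, 2.5, 9.9]
opening: 0.404
finger_force: 30.9
```

```bash
python3 mv.py
```

```text
t 5.1 p [ 0.5217 -0.2035  0.0505] closeaxis -77.11 tilt [ 0. -0. -1.] q [-0.55  0.27  1.98 -0.    0.89  0.79] op 34.4 f [-3.9  2.5  9.9] 30.94420756465368
```

Call:
{"op": "send_rows", "data": {
  "steps": [
    [-0.0008,-0.001,0.0005,0,-0.6],
    [-0.0008,-0.001,0.0015,0,-0.6],
    [-0.0008,-0.001,0.0015,0,-0.6],
    [-0.0008,-0.001,0.0015,0,-0.6]
  ]
}}

```text
time: 5.5
eef_pos: [0.5214, -0.2033, 0.0503]
tcp_rot: [0.994, 0.112, 0.001, 0.001]
contact_force: [-4.2, 2.1, 14.4]
opening: 0.407
finger_force: 31.3
```

Call:
{"op": "send_rows", "data": {
  "steps": [
    [0,0,-0.001,0,0.0],
    [0,0,-0.001,0,0.25],
    [0,0,-0.001,0,0.25],
    [0,0,-0.001,0,0.25],
    [0,0,-0.01,0,0.25],
    [0,0,-0.04,0,0.25],
    [0,0,-0.08,0,0.25],
    [0,0,-0.12,0,0.25],
    [0.02,0.045,-0.13,0,0.25],
    [0.02,0.09,-0.13,0,0.25],
    [0.02,0.13,-0.13,0,0.25],
    [0.02,0.13,-0.13,0,0.25]
  ]
}}

```text
time: 6.7
eef_pos: [0.5688, -0.3291, 0.1776]
tcp_rot: [0.994, 0.11, 0.001, 0.001]
contact_force: [-0.3, -0.1, -0.2]
opening: 0.628
finger_force: 0.0
```

```bash
python3 - <<'E'
from h import *
from plant import ctrl
a=ctrl.read_camera("scene")[:,:,::-1].copy();b=ctrl.read_camera("top")[:,:,::-1].copy()
cv2.imwrite("pics/g3.png",np.hstack([crop(a,285,200,66,100,6),crop(b,220,170,66,100,6)]))
cv2.imwrite("pics/top_s2.png",b);cv2.imwrite("pics/scene_s2.png",a)
E
python3 mv.py
```

```text
t 6.8 p [ 0.5681 -0.325   0.1767] closeaxis -77.21 tilt [-0.001  0.001 -1.   ] q [-0.67  0.3   1.68  0.    1.16  0.67] op 53.3 f [ 0.   0.4 -0.6] 0.0
```

View pics/g3.png

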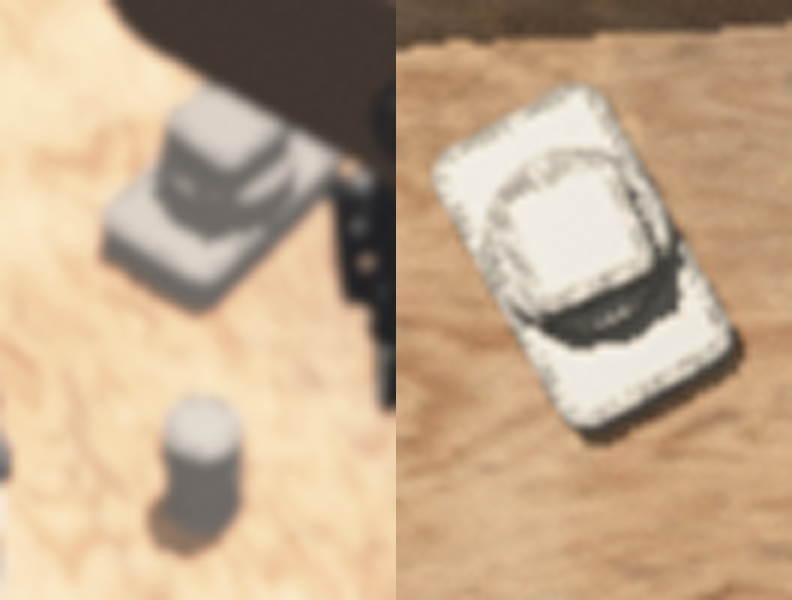

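Small lid sits level on its tin at scene crop (205,430), and the stack is undisturbed. Now I measure the square lid.

```bash
cat > m2.py <<'E'
import sys
from fit import *
tag,nm,k,L,W,z,x,y,yaw=sys.argv[1:10]
g=(float(x),float(y),D(float(yaw)));L,W,z=map(float,(L,W,z))
top=cv2.imread(f"pics/top_{tag}.png");sc=cv2.imread(f"pics/scene_{tag}.png")
for cam,im in(("top",top),("scene",sc)):
    r=fit(blue(im),cam,k,g,z,L,W,LID);print(nm,cam,np.round(r[:2],4),round(np.rad2deg(r[2]),1),round(r[3],1))
E
for y in 5 15 25; do python3 m2.py s2 sq r .046 .046 .066 .594 -.054 $y; done
python3 m2.py s2 small c .036 .036 .0565 .5215 -.2035 0; python3 m2.py s2 rect r .112 .068 .022 .594 -.054 30
python3 m2.py s2 round c .064 .064 .044 .594 -.054 0
```

```text
sq top [ 0.5976 -0.06  ] 26.5 41.4
sq scene [ 0.5894 -0.0551] 28.8 27.6
sq top [ 0.5931 -0.0516] 23.5 36.9
sq scene [ 0.5893 -0.0551] 28.7 27.6
sq top [ 0.5931 -0.0515] 23.2 36.9
sq scene [ 0.5896 -0.055 ] 28.8 27.6
small top [ 0.52   -0.2033] 0.0 63.2
small scene [ 0.5208 -0.2012] 0.0 17.9
rect top [ 0.5935 -0.0528] 29.2 56.9
rect scene [ 0.5889 -0.0549] 28.8 20.3
round top [ 0.6049 -0.0472] 0.0 37.7
round scene [ 0.6047 -0.0631] 0.0 20.2
```

Run:
```python
from fit import *
b=cv2.imread("pics/top_s2.png");a=cv2.imread("pics/scene_s2.png")
it=[(shape('r',.5931,-.0525,.066,D(23.3),.046,.046),(0,0,255)),(shape('c',.5935,-.0525,.044,0,.064,.064),(255,120,0))]
cv2.imwrite("pics/g4.png",np.hstack([tile(b,"top",proj("top",[.593,-.053,.066])[0],it,w=40,k=10),tile(a,"scene",proj("scene",[.593,-.053,.066])[0],it,w=40,k=10)]))
```

```text
(no output)
```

View pics/g4.png

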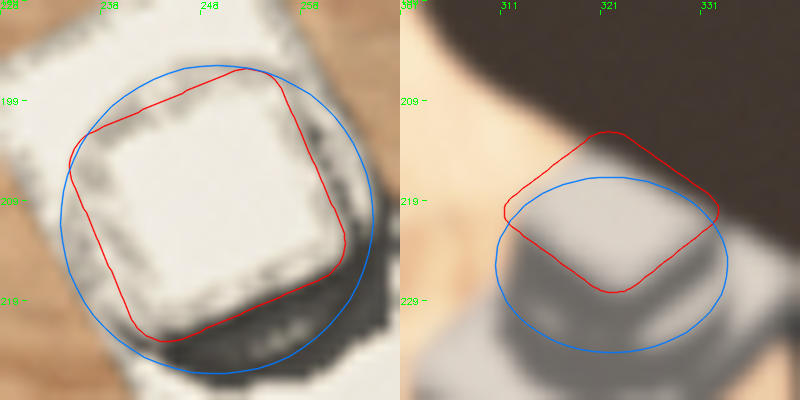

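The square lid shows white in the top crop, with its lower edge on the red outline. Its centre is near (.5935,-.054), yaw 23°.

```bash
python3 mv.py .5935 -.054 .13 -67 .5935 -.054 .058 -67
```

```text
t 6.8 p [ 0.5681 -0.325   0.1767] closeaxis -77.21 tilt [-0.001  0.001 -1.   ] q [-0.67  0.3   1.68  0.    1.16  0.67] op 53.3 f [ 0.   0.4 -0.6] 0.0
['.5935', '-.054', '.13', '-67'] shift [ 0.0848 -0.2586  0.0469] turn -10.21
['.5935', '-.054', '.058', '-67'] shift [ 0.0848 -0.2586  0.1189] turn -10.21
```

Call:
{"op": "send_rows", "data": {
  "steps": [
    [0.014,-0.043,0,-3,0.55],
    [0.028,-0.086,0,-6,0.55],
    [0.042,-0.129,0.01,-9,0.55],
    [0.056,-0.172,0.02,-10,0.55],
    [0.07,-0.215,0.035,-10,0.55],
    [0.0845,-0.2585,0.047,-10,0.55],
    [0.0845,-0.2585,0.07,-10,0.55],
    [0.0845,-0.2585,0.09,-10,0.55],
    [0.0845,-0.2585,0.105,-10,0.55],
    [0.0845,-0.2585,0.115,-10,0.55],
    [0.0845,-0.2585,0.119,-10,0.55],
    [0.0845,-0.2585,0.119,-10,0.55]
  ]
}}

```text
time: 8.0
eef_pos: [0.593, -0.0539, 0.0577]
tcp_rot: [0.98, 0.198, -0.0, -0.0]
contact_force: [0.2, -0.7, 0.5]
opening: 0.776
finger_force: 0.0
```

```bash
python3 mv.py .5935 -.054 .058 -67
```

```text
t 8.0 p [ 0.593  -0.0539  0.0577] closeaxis -67.15 tilt [-0.  0. -1.] q [-0.26  0.33  1.89  0.    0.93  0.91] op 66.0 f [ 0.2 -0.7  0.5] 0.0
['.5935', '-.054', '.058', '-67'] shift [ 0.0005  0.0003 -0.0003] turn -0.15
```

Call:
{"op": "send_rows", "data": {
  "steps": [
    [0,0,0,0,0.2],
    [0,0,0,0,-0.1],
    [0,0,0,0,-0.4],
    [0,0,0,0,-0.4],
    [0,0,0,0,-0.4],
    [0,0,0,0,-0.4],
    [0,0,-0.005,0,-0.4],
    [0,0,-0.02,0,-0.4],
    [0,0,-0.05,0,-0.4],
    [0,0,-0.09,0,-0.4],
    [0,0,-0.12,0,-0.4],
    [0,0,-0.12,0,-0.4]
  ],
  "squeeze": 30
}}

```text
time: 9.2
eef_pos: [0.5961, -0.0543, 0.1846]
tcp_rot: [0.98, 0.198, 0.005, 0.002]
contact_force: [1.2, -0.6, -0.5]
opening: 0.527
finger_force: 30.8
```

```bash
python3 mv.py .5058 .1348 .178 -28.3 .5058 .1348 .085 -28.3
```

```text
t 9.2 p [ 0.5961 -0.0543  0.1846] closeaxis -67.1 tilt [ 0.011 -0.003 -1.   ] q [-0.26  0.16  1.82  0.    1.14  0.91] op 44.8 f [ 1.2 -0.6 -0.5] 30.830486565828323
['.5058', '.1348', '.178', '-28.3'] shift [-0.0097 -0.2094  0.0052] turn -38.8
['.5058', '.1348', '.085', '-28.3'] shift [-0.0105 -0.21    0.0982] turn -38.8
```

Call:
{"op": "send_rows", "data": {
  "steps": [
    [-0.0012,-0.035,0,-6.5,-0.4],
    [-0.0024,-0.07,0,-13,-0.4],
    [-0.0036,-0.105,0,-19.5,-0.4],
    [-0.0048,-0.14,0,-26,-0.4],
    [-0.006,-0.175,0,-32.5,-0.4],
    [-0.007,-0.2,0.01,-38.8,-0.4],
    [-0.007,-0.208,0.03,-38.8,-0.4],
    [-0.007,-0.208,0.055,-38.8,-0.4],
    [-0.007,-0.208,0.075,-38.8,-0.4],
    [-0.007,-0.208,0.09,-38.8,-0.4],
    [-0.007,-0.208,0.093,-38.8,-0.4],
    [-0.007,-0.208,0.093,-38.8,-0.4]
  ]
}}

```text
time: 10.4
eef_pos: [0.5054, 0.1351, 0.0843]
tcp_rot: [0.859, 0.513, -0.001, -0.0]
contact_force: [0.5, 0.2, 0.6]
opening: 0.535
finger_force: 30.9
```

```bash
python3 - <<'E'
from fit import *
from plant import ctrl
a=ctrl.read_camera("scene")[:,:,::-1].copy()
cv2.imwrite("pics/scene_s3.png",a)
it=tin("square",.5058,.1348,D(-28.3))+[(shape('r',.5058,.1348,.071,D(-28.3),.046,.046),(0,255,0)),(shape('r',.5058,.1348,.093,D(-28.3),.046,.046),(0,255,0))]
cv2.imwrite("pics/g5.png",tile(a,"scene",proj("scene",[.506,.135,.055])[0],it,w=60,k=10))
E
python3 mv.py .5058 .1348 .0525 -28.3
```

```text
t 10.45 p [0.5062 0.1351 0.0852] closeaxis -28.33 tilt [ 0.  0. -1.] q [0.07 0.14 2.06 0.   0.94 0.56] op 45.3 f [-0.4  0.9 -0.2] 30.891910046339035
['.5058', '.1348', '.0525', '-28.3'] shift [-0.0005 -0.0002  0.0327] turn -0.03
```

View pics/g5.png

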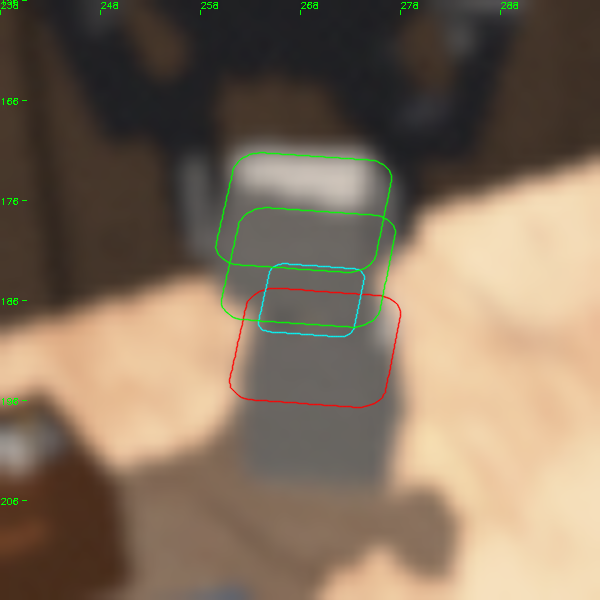

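The lid is straight above the grey square tin (lid top at scene (268,173), tin at (270,195)). Lowering.

Call:
{"op": "send_rows", "data": {
  "steps": [
    [0,0,0.006,0,-0.4],
    [0,0,0.012,0,-0.4],
    [0,0,0.017,0,-0.4],
    [0,0,0.021,0,-0.4],
    [0,0,0.025,0,-0.4],
    [0,0,0.028,0,-0.4],
    [0,0,0.031,0,-0.4],
    [0,0,0.033,0,-0.4],
    [0,0,0.034,0,-0.4],
    [0,0,0.034,0,-0.4]
  ]
}}

```text
time: 11.45
eef_pos: [0.5065, 0.1348, 0.0536]
tcp_rot: [0.858, 0.513, -0.001, 0.0]
contact_force: [-7.1, -4.2, 14.9]
opening: 0.528
finger_force: 32.7
```

Call:
{"op": "send_rows", "data": {
  "steps": [
    [-0.0008,-0.0004,0,0,-0.4],
    [-0.0016,-0.0008,0,0,-0.4],
    [-0.0022,-0.0012,0.0005,0,-0.4],
    [-0.0022,-0.0012,0.001,0,-0.4],
    [-0.0022,-0.0012,0.001,0,-0.4]
  ]
}}

```text
time: 11.95
eef_pos: [0.5063, 0.1346, 0.0535]
tcp_rot: [0.859, 0.512, 0.002, 0.001]
contact_force: [-3.4, -0.4, 15.0]
opening: 0.531
finger_force: 32.6
```

Call:
{"op": "send_rows", "data": {
  "steps": [
    [0.001,0,-0.001,0,0.0],
    [0.001,0,-0.001,0,0.4],
    [0.001,0,-0.001,0,0.4],
    [0.001,0,-0.001,0,0.4],
    [0.001,0,-0.02,0,0.4],
    [0.001,0,-0.05,0,0.2],
    [0.001,0,-0.05,0,-0.5],
    [0.001,0,-0.05,0,-1],
    [0.001,0,-0.05,0,-1],
    [0.001,0,-0.05,0,-1],
    [0.001,0,-0.05,0,-1]
  ]
}}

```text
time: 13.05
eef_pos: [0.5034, 0.1346, 0.0987]
tcp_rot: [0.859, 0.513, -0.001, -0.001]
contact_force: [0.8, 0.5, -0.8]
opening: -0.001
finger_force: 0.0
```

Call:
{"op": "send_rows", "data": {
  "steps": [
    [0,0,0.01,0,-1],
    [0,0,0.018,0,-1],
    [0,0,0.024,0,-1],
    [0,0,0.028,0,-1],
    [0,0,0.031,0,-1],
    [0,0,0.033,0,-1],
    [0,0,0.033,0,-1]
  ]
}}

```text
time: 13.75
eef_pos: [0.5041, 0.1347, 0.0686]
tcp_rot: [0.858, 0.513, -0.001, -0.0]
contact_force: [-6.2, -0.6, 11.6]
opening: -0.004
finger_force: 5.4
```

Contact at TCP .0686 equals the height for a fully seated square lid. I lift off, then refit the round lid.

Call:
{"op": "send_rows", "data": {
  "steps": [
    [0,0,-0.01,0,-1],
    [0,0,-0.05,0,-0.5],
    [0,0,-0.09,0,0.5],
    [0,0,-0.1,0,1.0]
  ]
}}

```text
time: 14.15
eef_pos: [0.5074, 0.135, 0.1727]
tcp_rot: [0.859, 0.513, 0.005, 0.002]
contact_force: [0.2, -0.2, -0.1]
opening: 0.504
finger_force: 0.0
```

```bash
python3 - <<'E'
from h import *
from plant import ctrl
for n in("top","scene"): cv2.imwrite(f"pics/{n}_s4.png",ctrl.read_camera(n)[:,:,::-1])
E
python3 m2.py s4 round c .064 .064 .044 .5935 -.053 0;python3 m2.py s4 rect r .112 .068 .022 .5935 -.053 29
python3 mv.py .5935 -.0535 .12 k .5935 -.0535 .036 k
```

```text
round top [ 0.5972 -0.0523] 0.0 34.1
round scene [ 0.5976 -0.0519] 0.0 15.6
rect top [ 0.5935 -0.0526] 29.2 53.6
rect scene [ 0.5944 -0.0518] 29.6 18.1
t 14.25 p [0.5059 0.1349 0.1697] closeaxis -28.32 tilt [ 0.006  0.    -1.   ] q [0.07 0.02 2.01 0.   1.11 0.56] op 58.0 f [-0.4  0.5 -0.3] 0.0
['.5935', '-.0535', '.12', 'k'] shift [-0.1245  0.1662  0.0502] turn 0
['.5935', '-.0535', '.036', 'k'] shift [-0.1247  0.1657  0.1342] turn 0
```

Run:
```python
from fit import *
b=cv2.imread("pics/top_s4.png");a=cv2.imread("pics/scene_s4.png")
it=[(shape('c',.5972,-.0523,.044,0,.064,.064),(0,0,255)),(shape('c',.5935,-.053,.044,0,.064,.064),(255,120,0))]
cv2.imwrite("pics/g6.png",np.hstack([tile(b,"top",(250,211),it,w=50,k=8),tile(a,"scene",(322,228),it,w=50,k=8)]))
```

```text
(no output)
```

View pics/g6.png

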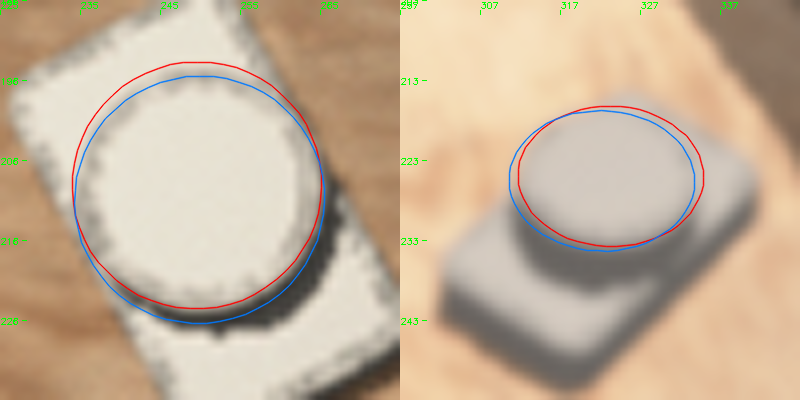

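Round lid's bright disc is centred at crop (199,192), between the two outlines, so about (.595,-.053).

```bash
python3 mv.py .5952 -.0527 .12 k .5952 -.0527 .034 k
```

```text
t 14.25 p [0.5059 0.1349 0.1697] closeaxis -28.32 tilt [ 0.006  0.    -1.   ] q [0.07 0.02 2.01 0.   1.11 0.56] op 58.0 f [-0.4  0.5 -0.3] 0.0
['.5952', '-.0527', '.12', 'k'] shift [-0.1229  0.1673  0.0502] turn 0
['.5952', '-.0527', '.034', 'k'] shift [-0.1232  0.1668  0.1362] turn 0
```

Call:
{"op": "send_rows", "data": {
  "steps": [
    [-0.025,0.034,0,0,1],
    [-0.05,0.068,0,0,1],
    [-0.075,0.102,0.01,0,1],
    [-0.1,0.136,0.03,0,1],
    [-0.123,0.167,0.05,0,1],
    [-0.123,0.167,0.075,0,1],
    [-0.123,0.167,0.075,0,1]
  ]
}}

```text
time: 14.95
eef_pos: [0.5887, -0.053, 0.0853]
tcp_rot: [0.859, 0.512, -0.004, -0.004]
contact_force: [-1.3, -0.8, -1.1]
opening: 0.999
finger_force: 0.0
```

```bash
python3 mv.py .5952 -.0527 .034 k
```

```text
t 14.95 p [ 0.5887 -0.053   0.0853] closeaxis -28.45 tilt [-0.012  0.003 -1.   ] q [-0.26  0.28  1.89  0.    0.99  0.24] op 84.9 f [-1.3 -0.8 -1.1] 0.0
['.5952', '-.0527', '.034', 'k'] shift [0.0035 0.0062 0.0513] turn 0
```

Call:
{"op": "send_rows", "data": {
  "steps": [
    [0,0,0.005,0,1],
    [0,0,0.01,0,1],
    [0,0,0.01,0,1],
    [0,0,0.01,0,1],
    [0,0,0.01,0,1]
  ]
}}

```text
time: 15.45
eef_pos: [0.5933, -0.0525, 0.0828]
tcp_rot: [0.858, 0.513, 0.001, 0.001]
contact_force: [-0.5, -0.6, 0.1]
opening: 0.995
finger_force: 0.0
```

```bash
python3 mv.py .5952 -.0527 .034 k
```

```text
t 15.45 p [ 0.5933 -0.0525  0.0828] closeaxis -28.28 tilt [ 0.002 -0.    -1.   ] q [-0.26  0.29  1.88 -0.    0.97  0.24] op 84.6 f [-0.5 -0.6  0.1] 0.0
['.5952', '-.0527', '.034', 'k'] shift [0.0007 0.0017 0.0488] turn 0
```

Call:
{"op": "send_rows", "data": {
  "steps": [
    [0.0007,0.001,0.015,0,1],
    [0.0007,0.0012,0.03,0,1],
    [0.0007,0.0012,0.042,0,1],
    [0.0007,0.0012,0.049,0,1],
    [0.0007,0.0012,0.049,0,1],
    [0.0007,0.0012,0.049,0,1]
  ]
}}

```text
time: 16.05
eef_pos: [0.5942, -0.0528, 0.0325]
tcp_rot: [0.859, 0.513, -0.0, -0.0]
contact_force: [0.4, 0.2, 0.4]
opening: 0.998
finger_force: 0.0
```

Call:
{"op": "send_rows", "data": {
  "steps": [
    [0,0,0,0,0.7],
    [0,0,0,0,0.4],
    [0,0,0,0,0.1],
    [0,0,0,0,0.1],
    [0,0,0,0,0.1],
    [0,0,0,0,0.1]
  ],
  "squeeze": 30
}}

```text
time: 16.65
eef_pos: [0.5952, -0.053, 0.034]
tcp_rot: [0.859, 0.513, 0.001, 0.001]
contact_force: [0.4, -1.1, 6.5]
opening: 0.728
finger_force: 33.4
```

```bash
python3 mv.py .4156 -.3500 .17 k
```

```text
t 16.65 p [ 0.5952 -0.053   0.034 ] closeaxis -28.32 tilt [ 0.002 -0.001 -1.   ] q [-0.26  0.37  1.89  0.    0.88  0.24] op 61.9 f [ 0.4 -1.1  6.5] 33.38066420605173
['.4156', '-.3500', '.17', 'k'] shift [-0.3466 -0.0169 -0.1362] turn 0
```

Call:
{"op": "send_rows", "data": {
  "steps": [
    [0,0,-0.01,0,0.1],
    [0,0,-0.035,0,0.1],
    [0,0,-0.075,0,0.1],
    [-0.015,0,-0.115,0,0.1],
    [-0.05,-0.0025,-0.136,0,0.1],
    [-0.09,-0.0045,-0.136,0,0.1],
    [-0.135,-0.007,-0.136,0,0.1],
    [-0.18,-0.009,-0.136,0,0.1],
    [-0.225,-0.011,-0.136,0,0.1],
    [-0.27,-0.0135,-0.136,0,0.1],
    [-0.31,-0.0155,-0.136,0,0.1],
    [-0.335,-0.017,-0.136,0,0.1]
  ]
}}

```text
time: 17.85
eef_pos: [0.4183, -0.3413, 0.1686]
tcp_rot: [0.859, 0.512, -0.0, -0.0]
contact_force: [0.7, 0.8, -0.3]
opening: 0.729
finger_force: 33.1
```

Call:
{"op": "send_rows", "data": {
  "steps": [
    [-0.008,0,0.005,0,0.1],
    [-0.011,0,0.02,0,0.1],
    [-0.011,0,0.04,0,0.1],
    [-0.011,0,0.06,0,0.1],
    [-0.011,0,0.075,0,0.1],
    [-0.011,0,0.085,0,0.1],
    [-0.011,0,0.085,0,0.1],
    [-0.011,0,0.085,0,0.1]
  ]
}}

```text
time: 18.65
eef_pos: [0.4155, -0.3491, 0.084]
tcp_rot: [0.858, 0.513, 0.0, 0.0]
contact_force: [0.4, -1.0, 0.3]
opening: 0.729
finger_force: 33.0
```

```bash
python3 - <<'E'
from fit import *
from plant import ctrl
a=ctrl.read_camera("scene")[:,:,::-1].copy()
cv2.imwrite("pics/scene_s5.png",a)
B=blue(a)
it=tin("round",.4156,-.3495,0)+[(shape('c',.4156,-.3495,z,0,.064,.064),(0,255,0)) for z in(.073,.095)]
cv2.imwrite("pics/g7.png",tile(a,"scene",proj("scene",[.4156,-.3495,.06])[0],it,w=60,k=10))
E
python3 mv.py .4156 -.3495 .0585 k
```

```text
t 18.7 p [ 0.4157 -0.3496  0.0846] closeaxis -28.3 tilt [ 0.001 -0.001 -1.   ] q [-0.89  0.18  2.01  0.    0.95 -0.39] op 62.1 f [-0.2 -0.9 -0.8] 33.044669704686385
['.4156', '-.3495', '.0585', 'k'] shift [ 0.     -0.0002  0.0261] turn 0
```

View pics/g7.png

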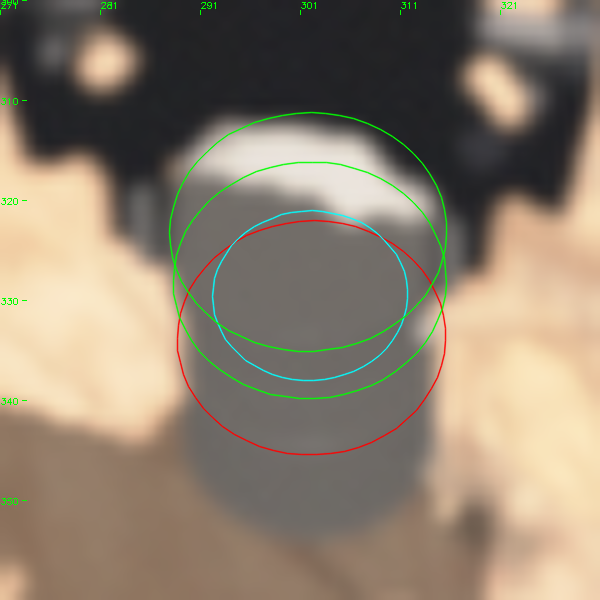

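Lid (centred at crop x≈305) and tin (x≈311) line up within a millimetre or two. Lowering.

Call:
{"op": "send_rows", "data": {
  "steps": [
    [0,0,0.006,0,0.1],
    [0,0,0.011,0,0.1],
    [0,0,0.015,0,0.1],
    [0,0,0.019,0,0.1],
    [0,0,0.022,0,0.1],
    [0,0,0.025,0,0.1],
    [0,0,0.027,0,0.1],
    [0,0,0.028,0,0.1],
    [0,0,0.028,0,0.1]
  ]
}}

```text
time: 19.6
eef_pos: [0.4153, -0.3496, 0.0584]
tcp_rot: [0.859, 0.513, -0.0, -0.001]
contact_force: [-4.7, 4.8, 14.0]
opening: 0.733
finger_force: 34.5
```

Call:
{"op": "send_rows", "data": {
  "steps": [
    [0,0,-0.001,0,0.5],
    [0,0,-0.001,0,0.9],
    [0,0,-0.001,0,0.9],
    [0,0,-0.001,0,0.9],
    [0,0,-0.015,0,0.9],
    [0,0,-0.05,0,0.9],
    [0.02,0.0025,-0.085,0,0],
    [0.06,0.008,-0.085,0,-1],
    [0.1,0.0135,-0.085,0,-1],
    [0.14,0.0185,-0.07,0,-1],
    [0.179,0.024,-0.05,0,-1],
    [0.179,0.024,-0.03,0,-1]
  ]
}}

```text
time: 20.8
eef_pos: [0.5237, -0.2, 0.0868]
tcp_rot: [0.857, 0.515, 0.001, 0.001]
contact_force: [-0.6, -0.7, -0.1]
opening: 0.004
finger_force: 0.0
```

Call:
{"op": "send_rows", "data": {
  "steps": [
    [0,0,0,0,-1],
    [0,0,0,0,-1],
    [0,0,0,0,-1],
    [0,0,0.01,0,-1],
    [0,0,0.017,0,-1],
    [0,0,0.022,0,-1],
    [0,0,0.025,0,-1],
    [0,0,0.025,0,-1]
  ]
}}

```text
time: 21.6
eef_pos: [0.5225, -0.2043, 0.0648]
tcp_rot: [0.859, 0.513, 0.0, 0.001]
contact_force: [-6.1, 2.5, 17.8]
opening: 0.002
finger_force: 9.4
```

```bash
python3 mv.py
```

```text
t 21.6 p [ 0.5225 -0.2043  0.0648] closeaxis -28.32 tilt [ 0.001 -0.001 -1.   ] q [-0.55  0.25  1.97 -0.    0.92 -0.06] op 0.2 f [-6.1  2.5 17.8] 9.370498532593388
```

The small lid is also fully down (.0648). Now the oblong lid.

Call:
{"op": "send_rows", "data": {
  "steps": [
    [0,0,-0.01,0,-1],
    [0,0,-0.04,0,-0.5],
    [0,0,-0.08,0,0.5],
    [0,0,-0.1,0,1],
    [-0.04,0.02,-0.1,0,1],
    [-0.08,0.04,-0.1,0,1],
    [-0.08,0.04,-0.1,0,1],
    [-0.08,0.04,-0.1,0,1]
  ]
}}

```text
time: 22.4
eef_pos: [0.5178, -0.2931, 0.1601]
tcp_rot: [0.859, 0.512, -0.0, -0.001]
contact_force: [0.0, -0.1, -0.6]
opening: 1.001
finger_force: 0.0
```

```bash
python3 - <<'E'
from h import *
from plant import ctrl
for n in("top","scene"): cv2.imwrite(f"pics/{n}_s6.png",ctrl.read_camera(n)[:,:,::-1])
E
python3 m2.py s6 rect r .112 .068 .022 .5935 -.053 29
python3 mv.py .5938 -.0525 .09 -60.7 .5938 -.0525 .012 -60.7
```

```text
rect top [ 0.5936 -0.0528] 29.0 61.2
rect scene [ 0.5882 -0.0279] 30.8 7.6
t 22.5 p [ 0.518  -0.2916  0.16  ] closeaxis -28.31 tilt [-0.001  0.001 -1.   ] q [-0.68  0.19  1.84  0.    1.11 -0.19] op 84.8 f [0.4 0.1 0.6] 0.0
['.5938', '-.0525', '.09', '-60.7'] shift [ 0.2464 -0.0465  0.0702] turn 32.39
['.5938', '-.0525', '.012', '-60.7'] shift [ 0.2463 -0.0464  0.1482] turn 32.39
```

Call:
{"op": "send_rows", "data": {
  "steps": [
    [0.041,-0.0078,0,6,1],
    [0.082,-0.0155,0,12,1],
    [0.123,-0.0233,0,18,1],
    [0.164,-0.031,0,24,1],
    [0.205,-0.0388,0.02,30,1],
    [0.235,-0.0445,0.045,32.6,1],
    [0.2463,-0.0465,0.07,32.6,1],
    [0.2463,-0.0465,0.085,32.6,1],
    [0.2463,-0.0465,0.09,32.6,1],
    [0.2463,-0.0465,0.09,32.6,1],
    [0.2463,-0.0465,0.09,32.6,1]
  ]
}}

```text
time: 23.6
eef_pos: [0.595, -0.0546, 0.0721]
tcp_rot: [0.968, 0.251, 0.001, 0.001]
contact_force: [0.6, 0.1, 0.3]
opening: 1.003
finger_force: 0.0
```

```bash
python3 mv.py .5938 -.0525 .012 -60.9
```

```text
t 23.6 p [ 0.595  -0.0546  0.0721] closeaxis -60.98 tilt [ 0.002 -0.001 -1.   ] q [-0.26  0.31  1.88 -0.    0.95  0.8 ] op 85.3 f [0.6 0.1 0.3] 0.0
['.5938', '-.0525', '.012', '-60.9'] shift [-0.0001 -0.0025  0.0601] turn -0.08
```

Call:
{"op": "send_rows", "data": {
  "steps": [
    [0,-0.0015,0.02,0,1],
    [0,-0.0015,0.035,0,1],
    [0,-0.0015,0.048,0,1],
    [0,-0.0015,0.056,0,1],
    [0,-0.0015,0.06,0,1],
    [0,-0.0015,0.06,0,1],
    [0,-0.0015,0.06,0,1]
  ]
}}

```text
time: 24.3
eef_pos: [0.5941, -0.0524, 0.0113]
tcp_rot: [0.968, 0.251, 0.0, 0.0]
contact_force: [0.9, -0.3, 0.3]
opening: 1.003
finger_force: 0.0
```

Call:
{"op": "send_rows", "data": {
  "steps": [
    [0,0,0,0,0.8],
    [0,0,0,0,0.5],
    [0,0,0,0,0.3],
    [0,0,0,0,0.3],
    [0,0,0,0,0.3],
    [0,0,0,0,0.3]
  ],
  "squeeze": 40
}}

```text
time: 24.9
eef_pos: [0.5945, -0.0525, 0.0119]
tcp_rot: [0.968, 0.251, 0.001, 0.0]
contact_force: [-0.4, 0.4, 5.6]
opening: 0.786
finger_force: 46.7
```

```bash
python3 mv.py .572 -.382 .15 -120.9 .572 -.382 .08 -120.9
```

```text
t 24.9 p [ 0.5945 -0.0525  0.0119] closeaxis -60.92 tilt [ 0.002 -0.    -1.   ] q [-0.26  0.4   1.89  0.    0.84  0.81] op 66.8 f [-0.4  0.4  5.6] 46.6872900724411
['.572', '-.382', '.15', '-120.9'] shift [-0.1796  0.2772 -0.138 ] turn 59.98
['.572', '-.382', '.08', '-120.9'] shift [-0.1797  0.2771 -0.068 ] turn 59.98
```

Call:
{"op": "send_rows", "data": {
  "steps": [
    [0,0,-0.01,0,0.3],
    [0,0,-0.035,0,0.3],
    [0,0,-0.075,0,0.3],
    [-0.005,0.008,-0.115,5,0.3],
    [-0.025,0.039,-0.138,12,0.3],
    [-0.047,0.073,-0.138,19,0.3],
    [-0.069,0.107,-0.138,26,0.3],
    [-0.091,0.141,-0.138,33,0.3],
    [-0.113,0.175,-0.138,40,0.3],
    [-0.135,0.209,-0.138,47,0.3],
    [-0.157,0.243,-0.138,54,0.3],
    [-0.174,0.269,-0.138,59.9,0.3]
  ]
}}

```text
time: 26.1
eef_pos: [0.5711, -0.3738, 0.1481]
tcp_rot: [0.963, -0.269, -0.001, -0.0]
contact_force: [0.8, 0.5, -0.0]
opening: 0.783
finger_force: 45.9
```

Call:
{"op": "send_rows", "data": {
  "steps": [
    [0,0,0,0,0.3],
    [0,0,0.005,0,0.3],
    [0,0,0.02,0,0.3],
    [0,0,0.04,0,0.3],
    [0,0,0.055,0,0.3],
    [0,0,0.065,0,0.3],
    [0,0,0.065,0,0.3],
    [0,0,0.065,0,0.3],
    [0,0,0.065,0,0.3]
  ]
}}

```text
time: 27.0
eef_pos: [0.573, -0.3724, 0.0851]
tcp_rot: [0.964, -0.266, 0.001, 0.0]
contact_force: [-0.0, 0.3, -0.4]
opening: 0.784
finger_force: 45.9
```

```bash
python3 - <<'E'
from fit import *
from plant import ctrl
a=ctrl.read_camera("scene")[:,:,::-1].copy()
p=ctrl.get_state()["eef_pos"]
it=tin("rect",.572,-.382,D(-30.8))+[(shape('r',p[0],p[1],p[2]-.012+z,D(-30.8),.112,.068),(0,255,0)) for z in(0,.022)]
cv2.imwrite("pics/g8.png",tile(a,"scene",proj("scene",[.572,-.382,.06])[0],it,w=76,k=7))
E
python3 mv.py .572 -.382 .0545 -120.8
```

```text
t 27.05 p [ 0.573  -0.3725  0.0852] closeaxis -120.81 tilt [ 0.002 -0.002 -1.   ] q [-0.72  0.46  1.66 -0.    1.03  1.38] op 66.3 f [-0.1 -0.3  0.3] 45.909017622470856
['.572', '-.382', '.0545', '-120.8'] shift [0.004  0.0087 0.0307] turn -0.01
```

View pics/g8.png

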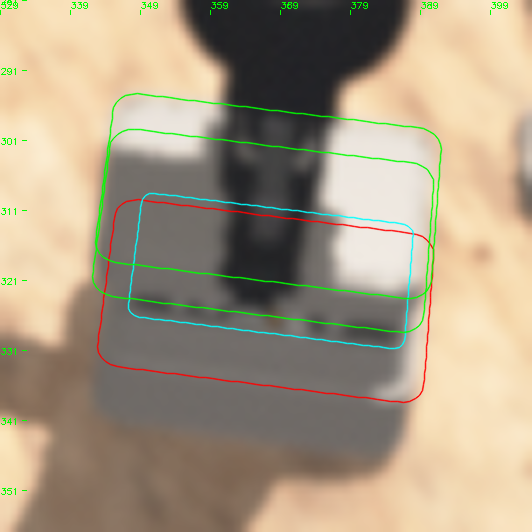

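The lid is level above the oblong tin, and the tin matches its outline. I shift the last 9 mm, then lower.

Call:
{"op": "send_rows", "data": {
  "steps": [
    [0.004,0.0087,0,0,0.3],
    [0.004,0.0087,0,0,0.3],
    [0.004,0.0087,0.005,0,0.3],
    [0.004,0.0087,0.01,0,0.3],
    [0.004,0.0087,0.015,0,0.3],
    [0.004,0.0087,0.02,0,0.3],
    [0.004,0.0087,0.024,0,0.3],
    [0.004,0.0087,0.027,0,0.3],
    [0.004,0.0087,0.03,0,0.3],
    [0.004,0.0087,0.032,0,0.3],
    [0.004,0.0087,0.032,0,0.3]
  ]
}}

```text
time: 28.15
eef_pos: [0.5716, -0.3821, 0.0544]
tcp_rot: [0.964, -0.266, 0.0, 0.0]
contact_force: [-2.9, 1.0, 7.3]
opening: 0.781
finger_force: 47.0
```

```bash
python3 mv.py .572 -.382 .0545 -120.8
```

```text
t 28.15 p [ 0.5716 -0.3821  0.0544] closeaxis -120.81 tilt [-0.    -0.001 -1.   ] q [-0.74  0.5   1.65 -0.    0.99  1.37] op 66.4 f [-2.9  1.   7.3] 46.96999490261078
['.572', '-.382', '.0545', '-120.8'] shift [ 0.0003 -0.0003 -0.0001] turn -0.01
```

Call:
{"op": "send_rows", "data": {
  "steps": [
    [0,0,0.001,0,0.3],
    [0,0,0.001,0,0.3],
    [0,0,0,0,0.6],
    [0,0,0,0,0.95],
    [0,0,0,0,0.95],
    [0,0,0,0,0.95],
    [0,0,-0.015,0,0.95],
    [0,0,-0.05,0,0.95],
    [0,0,-0.1,0,0.95],
    [0,0,-0.14,0,0.95],
    [0,0,-0.16,0,0.95],
    [0,0,-0.16,0,0.95]
  ]
}}

```text
time: 29.35
eef_pos: [0.5732, -0.3831, 0.2186]
tcp_rot: [0.964, -0.266, 0.005, 0.002]
contact_force: [1.2, -0.3, 0.4]
opening: 0.971
finger_force: 0.0
```

Call:
{"op": "send_rows", "data": {
  "steps": [
    [0,0.045,0,0,0.95],
    [0,0.09,0,0,0.95],
    [0,0.135,0,0,0.95],
    [0,0.18,0,0,0.95],
    [0,0.22,0,0,0.95],
    [0,0.26,0,0,0.95],
    [0,0.28,0,0,0.95],
    [0,0.28,0,0,0.95]
  ]
}}

```text
time: 30.15
eef_pos: [0.4256, -0.6233, 0.2098]
tcp_rot: [0.964, -0.267, -0.001, -0.001]
contact_force: [0.1, 0.0, -0.5]
opening: 0.974
finger_force: 0.0
```

```bash
python3 - <<'E'
from fit import *
from plant import ctrl
a=ctrl.read_camera("scene")[:,:,::-1].copy();b=ctrl.read_camera("top")[:,:,::-1].copy()
cv2.imwrite("pics/top_s7.png",b);cv2.imwrite("pics/scene_s7.png",a)
cv2.imwrite("pics/g9.png",cv2.resize(a[150:410,180:440],(590,590)) )
cv2.imwrite("pics/g10.png",np.hstack([cv2.resize(a[150:410,200:430],(354,400)),cv2.resize(b[150:370,130:490],(446,273)) if 0 else cv2.copyMakeBorder(cv2.resize(b[150:370,130:490],(446,273)),0,127,0,0,0)]))
E
python3 mv.py; python3 m2.py s7 rect r .112 .068 .0645 .572 -.382 -30.8; python3 m2.py s7 round c .064 .064 .0685 .4155 -.35 0;python3 m2.py s7 square r .046 .046 .0605 .506 .135 -28.3
```

```text
t 30.25 p [ 0.4282 -0.6208  0.2106] closeaxis -120.82 tilt [-0.     0.003 -1.   ] q [-1.1   0.48  1.38  0.    1.29  1.01] op 83.2 f [ 0.3  0.7 -0.5] 0.0
rect top [ 0.5711 -0.382 ] -30.7 44.7
rect scene [ 0.5698 -0.3879] -40.2 10.8
round top [ 0.415  -0.3491] 0.0 42.6
round scene [ 0.4149 -0.3481] 0.0 9.3
square top [0.5055 0.1357] -26.9 53.6
square scene [0.5066 0.1399] -28.3 36.7
```

View pics/g10.png

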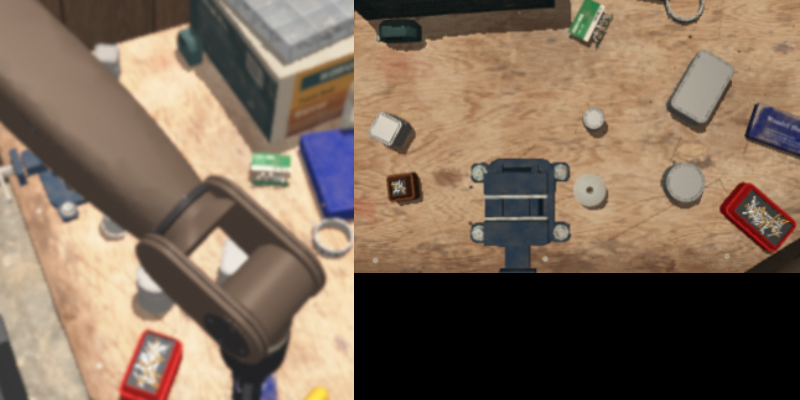

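The top view shows all four tins closed and level, at crop (390,130), (594,119), (700,88) and (684,183). The bystanders and look-alikes haven't moved. Handing in.

```bash
python3 -c "
from plant import ctrl
print(ctrl.sign_off())"
```

```text
the job is handed in; nothing more can be done
None
```

All four lids are on their matching tins, and the job is handed in at about 30 s. The small and square lids were pressed from above to confirm they are fully down, the round and oblong lids judged by their seating height, and the final top view shows nothing else moved.

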